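Find the hidden catch of the parts safe

ROBOT

A 6-joint arm with a two-finger parallel gripper is mounted at the origin on the work surface. World frame = base frame: x ahead of the robot, y to its left, z up, the work surface at z = 0. Lengths are in m, angles in degrees, forces in N, time in s.
With the tool pointing down it reaches from about 0.3 to 0.775 m from the base axis. Payload 14.6 kg.
Tool frame: the origin (TCP) lies midway between the tips of the shut fingers; the grasp point (between the pads) lies behind it (bot.grasp_offset is the z of the grasp point in the tool frame, in m); z points along the fingers, y is the line along which they close (so a half turn about z gives the same grasp; the last joint's range is limited). The gripper opens to 85 mm and grips with 20 to 120 N. Pads are 22 mm wide; open, the fingers measure 114 mm over their backs; the gripper's body (76 mm by 85 mm) begins 54 mm behind the grasp point. The pads swing forward as they close: fully open they stand 13 mm farther back than shut.
Start: joints at [-77.326, 17.183, 87.147, -0, 75.671, -3.816], TCP at [0.156, -0.527, 0.231] pointing down, gripper open.
Joint ranges: [-173.82, 173.82], [-45.26, 126.66], [13.44, 144.39], [-59.66, 239.66], [0, 175.72], [-146.38, 146.38]. Speed limits (degrees/s): [127.2, 127.2, 147.25, 180, 180, 180].

INTERFACE

Orientations are given as [roll, pitch, yaw] about the fixed x, y, z axes, in that order (R = Rz(yaw) Ry(pitch) Rx(roll)).
In Python, from rig import bot gives the robot as it stands.
- The arm moves only by the tool send_rows, never from a script. Its argument "deltas" is a list that holds one entry, the list of rows, each a list of 7 numbers: the shift along the tool's x, y, z each as a share of 0.25 m, from -1 to 1, then the turn, a rotation vector about the tool's x, y, z each as a share of pi/2 rad, from -1 to 1, then the gripper command: -1 is fully open, 1 is shut, values between are in proportion. In form: [[[x, y, z, wx, wy, wz, grip], ...]]. A call has 1 to 5 rows; each row is the pose to reach, as a shift and turn from the pose commanded when the call began, along the tool's axes at that moment; what a row does not reach only later rows make up. A row lasts 1/12 s, in which the tool goes at most 41.7 mm and 7.16 degrees, less where a joint would pass 70% of its speed; a pose out of reach is approached as far as the arm can. A call with a number of a shift or a turn outside -1 to 1 is refused whole. A call with a gripper value outside its range is refused whole. The fingers move at their own pace and stop on an object; the grip force is fixed at half the most. Time passes only in rows, so rows that repeat a pose let the fingers close. It gives the time, the measured TCP pose, the force, the opening and the grip force at its end, in the units of the state.
- bot.state(): the state, without advancing time (a new reading comes with each control period).
- bot.camera(name): name is "side" or "top" or "wrist"; returns a dict with "color" (384x512x3 uint8, red, green, blue), "mtx" (3x3 intrinsics, pixels), "xyz" and "attitude" of the camera in the world; the wrist camera has in their place "tool_from_camera" (4x4, takes a point from camera to tool coordinates, whose origin is the TCP and whose axes are the flange's). Camera axes: x right, y up, looking along -z (the intrinsics and any distortion apply to the point x, -y, -z); pixel columns grow to the right and rows downward; lengths in m; the calibration is good to about 2 mm. A picture is of the moment at which its call begins: read the wrist's pose just before it. There is no depth.
- bot.sign_off(): hands the job in; it is judged then, once.
The state is a dict: "time": time; "joints": joint angles; "qvel": joint speeds; "effort": joint torques, N m; "position": TCP position; "orientation": TCP orientation; "force": force on the tool from outside, world axes, zero at the start; "torque": the same for the moment, N m; "gripper_width": finger opening in m; "finger_force": force on a finger pad.
Only numpy, scipy, OpenCV 4.12 (cv2) and the standard library are available. Lean on these libraries where they do the work, as an engineer would, in place of code of your own. Each camera call takes 0.05 s, during which the arm holds its last target. There are 200 camera calls.

TASK

One of the four identical round covers on top of the grey parts safe is really the hidden catch: feel for the one that gives by pressing the covers with the fingertips, and push it fully in so that the drawer springs out. Let the drawer come out by itself, without touching it, and do not lift, shift or tip the bearing, the coupling or the jar standing around the safe. Finish with the hand clear of everything.

Things in the scene. Friction and masses are not known exactly. Their poses are not given: they have to be found in the camera images.
- safe: grey steel case, 240 x 240 mm, 90 mm high, fixed to the counter. Origin: centre of its underside; x to its back, y to its left, z up; drawer in its front (-x). Its flat top has four square recesses, 66 x 66 mm, 8 mm deep, centred at x = +-46, y = +-46 mm; amid each stands a round steel cover, 36 mm across, its top level with the panel. Three are rigid blanks; one looking the same is the catch
- spot_1 (a point): centre of the top of the cover at safe x = -46, y = +46 mm (90 mm above the counter). Rigid blank or catch: which of the four spots has the catch changes with every start
- spot_2 (a point): centre of the top of the cover at safe x = -46, y = -46 mm; blank or catch
- spot_3 (a point): centre of the top of the cover at safe x = +46, y = +46 mm; blank or catch
- spot_4 (a point): centre of the top of the cover at safe x = +46, y = -46 mm; blank or catch
- catch (a joint): how far the catch, whichever cover it is, is pressed in (m): 0 flush with the panel, 0.006 fully in; no spring: it gives under about 3.5 to 5 N, ends 2 mm above the recess floor, and stays where it is pushed
- drawer: shallow dark steel drawer, front 222 x 62 mm, no handle, in the front of the safe. Its frame coincides with that of the safe when shut; geared to the catch, it moves 4 mm towards the safe's -x for each 1 mm the catch sinks: 24 mm out when the catch is fully in
- bearing: bystander: loose steel ring lying flat, 62 mm outside, 30 mm bore, 18 mm high, to the right (-y) of the safe; origin at the centre of its underside
- coupling: bystander: loose dark steel flanged shaft coupling, flange 60 mm, hub 36 mm, 55 mm high, to the left (+y) of the safe; origin at the centre of its underside
- jar: bystander: loose jar, 60 mm across, 85 mm high, behind (+x) the safe; origin at the centre of its underside

How it is judged (in metres and radians):
On the way:
1. the catch is pushed fully in by the fingers (value of joint catch above 0.005 m and contact force between the fingers and anything else above 0.5 N), for 0.05 s.
At the end, for the whole second after the job is handed in: the catch is at least 5 of its 6 mm in, the drawer at least 20 mm out, and bearing, coupling and jar stand within 20 mm of where they were, upright (within 0.2 rad) and at rest (value of joint catch above 0.005 m and x of drawer in the frame of safe below -0.02 m and distance of each of bearing, coupling, jar from where it was at the start of the episode below 0.02 m and angle between each of bearing, coupling, jar's own z axis and vertical below 0.2 rad and linear speed of each of bearing, coupling, jar below 0.02 m/s); the robot touches nothing.
It fails at once if the drawer is touched (over 3 N) (contact force between any of the fingers, the arm and drawer above 3 N).
It fails at once if the bearing, the coupling or the jar is lifted, shifted by more than 20 mm or tipped ((distance of bearing from where it was at the start of the episode above 0.02 m or angle between bearing's own z axis and vertical above 0.2 rad) or (distance of coupling from where it was at the start of the episode above 0.02 m or angle between coupling's own z axis and vertical above 0.2 rad) or (distance of jar from where it was at the start of the episode above 0.02 m or angle between jar's own z axis and vertical above 0.2 rad)).
It also fails if it takes over 48 s, if anything falls off the work surface, if the arm or the gripper's body presses on something with over 40 N, if the wrist force passes 120 N, or if a joint passes its speed limit or range.

## Working session

There is one attempt and no reset: what is moved stays moved. The work goes in short steps, Python scripts to look and compute and a tool call to move; the robot and the scene stay as the last step left them, time stands still between calls to the robot, and variables do not carry over. Pictures are saved under pics/ and viewed, at most 10 in all, crops included, and the job is handed in when it is done.

Besides the shell and the picture viewer there is one more tool, called by a JSON object that holds its "name" and its "arguments". send_rows: Moves the arm, as the interface text tells. Shift numbers are shares of 0.25 m and turn numbers shares of pi/2 rad, none past 1 either way. Its arguments: {"type":"object","properties":{"deltas":{"type":"array"}},"required":["deltas"]}

```bash
mkdir -p pics; python3 - <<'E'
from rig import bot
import cv2
s=bot.state(); print(s, bot.grasp_offset)
for n in("top","side"):
    c=bot.camera(n); cv2.imwrite(f"pics/{n}0.png",c["color"][:,:,::-1]); print(n,c["mtx"],c["xyz"],c["attitude"],[k for k in c])
c=bot.camera("wrist");print(c["mtx"],c["tool_from_camera"])
E
```

```text
{'time': 0.0, 'joints': array([-7.73260356e+01,  1.72162106e+01,  8.71811834e+01, -7.81079191e-04,
        7.56704870e+01, -3.81593878e+00]), 'qvel': array([ 0.07203611, -0.08120111,  0.01228492,  0.03965523,  0.0635794 ,
       -0.09672846]), 'effort': array([-1.10766294e-03, -5.43502915e+01, -3.61792016e+01, -1.63868212e-04,
        4.05337574e-03,  1.71356612e-05]), 'position': array([ 0.15605641, -0.5271454 ,  0.23070922]), 'orientation': array([-1.79932219e+02, -3.76271237e-03,  1.64900947e+01]), 'force': array([ 0.50247153, -0.34473288, -0.66083205]), 'torque': array([-0.05967597,  0.00217646, -0.01178067]), 'finger_force': 0.0, 'gripper_width': 0.08531072906429178} -0.0187
top [[359.85664414   0.         257.62853974]
 [  0.         359.85664414 190.96261816]
 [  0.           0.           1.        ]] [0.48903949 0.06064197 0.86850109] [  9.51452575   1.21988564 -88.60201455] ['color', 'mtx', 'xyz', 'attitude']
side [[489.23232354   0.         265.08010686]
 [  0.         489.23232354 193.20150532]
 [  0.           0.           1.        ]] [ 0.58499577 -0.74109495  0.76776592] [49.37217942 -1.10181565 -1.59246712] ['color', 'mtx', 'xyz', 'attitude']
[[317.57527903   0.         259.16927564]
 [  0.         317.57527903 195.60380398]
 [  0.           0.           1.        ]] [[-1.13166258e-03  9.57295046e-01  2.89110556e-01  7.50309429e-02]
 [ 9.99999342e-01  1.13748092e-03  1.47891477e-04 -2.12143782e-04]
 [-1.87281963e-04  2.89110533e-01 -9.57295704e-01 -1.42949363e-01]
 [ 0.00000000e+00  0.00000000e+00  0.00000000e+00  1.00000000e+00]]
```

View pics/top0.png

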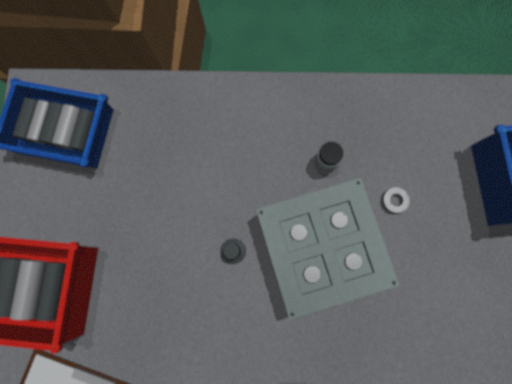

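View pics/side0.png

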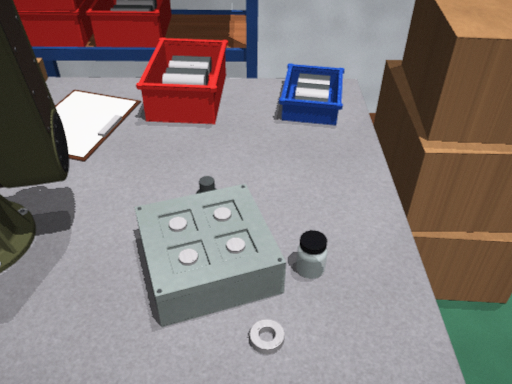

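The top view shows the covers at about (299,232), (340,219), (312,274) and (354,261). The jar is behind at (329,156), the coupling at (232,251) and the bearing at (396,200). The side view agrees: the drawer side faces the robot, so safe +x is roughly world +x.

```bash
cat > h.py <<'E'
from rig import bot
import cv2, numpy as np
from scipy.spatial.transform import Rotation as R
def ray(c,uv,z):
    A=R.from_euler('xyz',c["attitude"],degrees=True).as_matrix()
    u,v=uv; K=c["mtx"]
    d=A@np.array([(u-K[0,2])/K[0,0],-(v-K[1,2])/K[1,1],-1]); p=np.array(c["xyz"])
    return p+d*(z-p[2])/d[2]
def blobs(c,lo,box):
    x0,y0,x1,y1=box
    g=c["color"].min(axis=2); m=np.zeros_like(g); m[y0:y1,x0:x1]=(g[y0:y1,x0:x1]>lo)*255
    n,_,st,ce=cv2.connectedComponentsWithStats(m)
    return [(ce[i],st[i,4]) for i in range(1,n) if st[i,4]>40]
E
python3 - <<'E'
from h import *
for n,box in(("top",(262,200,385,300)),("side",(150,195,262,275))):
    c=bot.camera(n)
    P=[]
    for ce,a in blobs(c,165,box): p=ray(c,ce,.09); P.append(p); print(n,ce.round(1),a,p.round(4))
    P=np.array(P); print(P.mean(0), [round(np.linalg.norm(P[i]-P[j]),4) for i in range(len(P)) for j in range(i)])
c=bot.camera("top")
for n,uv,z in(("jar",(330,153),.085),("bearing",(396,200),.018),("coupling",(233,250),.055)): print(n,ray(c,uv,z).round(3))
E
```

```text
top [339.1 218.4] 110 [ 0.5628 -0.0967  0.09  ]
top [299.9 229.2] 59 [ 0.5377 -0.0126  0.09  ]
[ 0.55028341 -0.05468665  0.09      ] [np.float64(0.0878)]
side [205.2 234.8] 7380 [ 0.5009 -0.0742  0.09  ]
[ 0.50085841 -0.07416651  0.09      ] []
jar [ 0.709 -0.079  0.085]
bearing [ 0.616 -0.246  0.018]
coupling [0.49  0.133 0.055]
```

```bash
python3 - <<'E'
from h import *
for n,pts in(("top",[(299,232),(340,219),(312,274),(354,261)]),("side",[(178,223),(222,214),(189,257),(236,245)])):
    c=bot.camera(n); im=c["color"].astype(int)
    d=(im[:,:,0]-im[:,:,1]); P=[]
    print(n,im[pts[0][1],pts[0][0]],im[pts[0][1]+13,pts[0][0]],im[pts[0][1],pts[0][0]+22])
    m=((d>-6)&(im.min(2)>110)).astype(np.uint8)
    k,l,st,ce=cv2.connectedComponentsWithStats(m)
    for u,v in pts:
        i=l[v,u]; p=ray(c,ce[i],.09); P.append(p); print(ce[i].round(1),st[i],p.round(4))
    P=np.array(P); print(P.mean(0).round(4),[round(np.linalg.norm(P[i]-P[j]),4) for i in range(4) for j in range(i)])
    f=P[0]+P[1]-P[2]-P[3] ; print("yaw",np.degrees(np.arctan2(f[1],f[0])))
E
```

```text
top [166 168 172] [114 126 123] [117 129 127]
[298.4 232. ] [291 224  16  17 214] [ 0.5316 -0.0093  0.09  ]
[339.2 219.7] [331 212  17  17 212] [ 0.5601 -0.0968  0.09  ]
[311.9 273.9] [304 266  17  17 230] [ 0.4445 -0.0382  0.09  ]
[353.3 261. ] [346 253  16  17 222] [ 0.4733 -0.1255  0.09  ]
[ 0.5024 -0.0675  0.09  ] [np.float64(0.0921), np.float64(0.0918), np.float64(0.1296), np.float64(0.13), np.float64(0.0914), np.float64(0.0919)]
yaw 18.327691838929763
side [220 217 220] [168 180 178] [170 180 179]
[177.7 223.7] [169 217  18  15 219] [ 0.4448 -0.0431  0.09  ]
[222.2 213.5] [213 207  18  15 202] [ 0.5315 -0.0141  0.09  ]
[187.9 256.4] [178 249  20  17 264] [ 0.4729 -0.1297  0.09  ]
[235.5 244.8] [226 237  19  17 238] [ 0.5599 -0.1012  0.09  ]
[ 0.5022 -0.072   0.09  ] [np.float64(0.0914), np.float64(0.091), np.float64(0.1296), np.float64(0.129), np.float64(0.0916), np.float64(0.0916)]
yaw 108.04379459406027
```

Both views agree to about 4 mm, with spacings of about 92 mm as expected and safe yaw about 18.2°. Averaged cover centres:

| Spot | x | y |
|---|---|---|
| spot_1 | .4446 | -.0407 |
| spot_2 | .473 | -.1276 |
| spot_3 | .5315 | -.0117 |
| spot_4 | .560 | -.099 |

I'll shut the fingers and go over spot_2 first.

{"name": "send_rows", "arguments": {"deltas": [[[0.13,-0.09,0,0,0,0,1],[0.26,-0.18,0,0,0,0,1],[0.39,-0.27,0,0,0,0,1],[0.52,-0.36,0,0,0,0,1],[0.65,-0.46,0,0,0,0,1]]]}}

```text
time: 0.82
position: [0.28, -0.3695, 0.2313]
orientation: [180.0, -0.0, 16.5]
force: [1.4, -0.3, -0.3]
gripper_width: 0.0255
finger_force: 0.0
```

{"name": "send_rows", "arguments": {"deltas": [[[0.13,-0.09,0,0,0,0,1],[0.26,-0.18,0,0,0,0,1],[0.39,-0.27,0,0,0,0,1],[0.52,-0.36,0,0,0,0,1],[0.65,-0.46,0,0,0,0,1]]]}}

```text
time: 1.23
position: [0.4034, -0.213, 0.2315]
orientation: [180.0, -0.0, 16.5]
force: [1.0, -1.0, 0.3]
gripper_width: -0.0001
finger_force: 0.0
```

{"name": "send_rows", "arguments": {"deltas": [[[0.1,-0.07,0.06,0,0,0,1],[0.2,-0.14,0.16,0,0,0,1],[0.3,-0.2,0.28,0,0,0,1],[0.366,-0.248,0.39,0,0,0,1],[0.366,-0.248,0.46,0,0,0,1]]]}}

```text
time: 1.65
position: [0.4733, -0.1263, 0.1137]
orientation: [-179.9, 0.1, 16.7]
force: [0.4, 0.2, -0.2]
gripper_width: 0.0
finger_force: 0.0
```

```bash
python3 - <<'E'
from h import *
s=bot.state(); print(s["position"],s["force"])
c=bot.camera("wrist");cv2.imwrite("pics/w1.png",c["color"][:,:,::-1])
T=np.eye(4);T[:3,:3]=R.from_euler('xyz',s["orientation"],degrees=True).as_matrix();T[:3,3]=s["position"]
M=np.linalg.inv(T@c["tool_from_camera"])
for p in[(.4446,-.0407),(.473,-.1276),(.5315,-.0117),(.56,-.099)]:
    q=M@[*p,.09,1]; print(c["mtx"][0,2]+c["mtx"][0,0]*q[0]/-q[2], c["mtx"][1,2]-c["mtx"][1,1]*q[1]/-q[2])
E
```

```text
[ 0.4733468  -0.12629079  0.11369384] [ 0.4118003   0.19626071 -0.16078247]
102.44432636681236 241.8922683425241
261.7179681426832 238.12579602034074
69.56628260547464 71.03063486473042
256.8718018001938 65.74869806618193
```

View pics/w1.png

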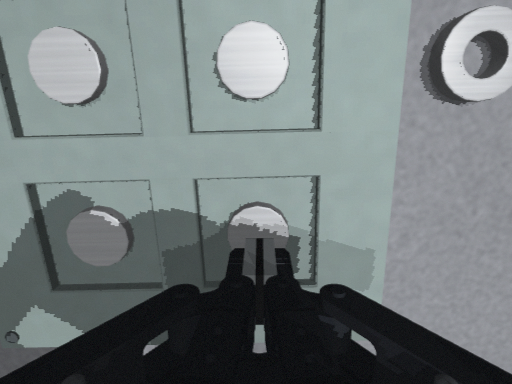

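The wrist view confirms the estimates. Covers sit at about (252,60), (66,65) and (99,236), and the tips are over spot_2 near (258,235), within about 2 mm of prediction. The bearing is well clear. I'll press gently.

{"name": "send_rows", "arguments": {"deltas": [[[0.004,-0.004,0.06,0,0,0,1],[0.004,-0.004,0.085,0,0,0,1],[0.004,-0.004,0.094,0,0,0,1],[0.004,-0.004,0.1,0,0,0,1],[0.004,-0.004,0.1,0,0,0,1]]]}}

```text
time: 2.12
position: [0.4734, -0.1283, 0.0919]
orientation: [180.0, -0.0, 16.5]
force: [-0.0, 1.0, 0.6]
gripper_width: -0.0001
finger_force: 0.0
```

{"name": "send_rows", "arguments": {"deltas": [[[0.005,-0.01,0.004,0,0,0,1],[0.005,-0.01,0.008,0,0,0,1],[0.005,-0.01,0.012,0,0,0,1],[0.005,-0.01,0.012,0,0,0,1]]]}}

```text
time: 2.45
position: [0.4741, -0.1251, 0.09]
orientation: [180.0, -0.1, 16.5]
force: [-7.6, 3.5, 20.1]
gripper_width: 0.0001
finger_force: 9.8
```

Spot_2 is rigid: 20 N with no sinking. Next is spot_1.

{"name": "send_rows", "arguments": {"deltas": [[[0,0,-0.06,0,0,0,1],[-0.004,-0.13,-0.06,0,0,0,1],[-0.008,-0.26,-0.06,0,0,0,1],[-0.011,-0.368,-0.05,0,0,0,1],[-0.011,-0.368,-0.015,0,0,0,1]]]}}

```text
time: 2.87
position: [0.4443, -0.0348, 0.093]
orientation: [180.0, -0.1, 16.6]
force: [0.0, -0.6, -0.9]
gripper_width: 0.0001
finger_force: 0.0
```

{"name": "send_rows", "arguments": {"deltas": [[[0,0,0.005,0,0,0,1],[0,0,0.01,0,0,0,1],[0,0,0.014,0,0,0,1],[0,0,0.018,0,0,0,1],[0,0,0.018,0,0,0,1]]]}}

```text
time: 3.28
position: [0.4451, -0.0376, 0.0899]
orientation: [-179.9, 0.0, 16.4]
force: [-22.2, 13.2, 43.4]
gripper_width: -0.0003
finger_force: 21.5
```

Spot_1 is rigid too. Next is spot_3.

{"name": "send_rows", "arguments": {"deltas": [[[0,0,-0.06,0,0,0,1],[0.13,-0.004,-0.06,0,0,0,1],[0.26,-0.008,-0.06,0,0,0,1],[0.368,-0.011,-0.05,0,0,0,1],[0.368,-0.011,-0.018,0,0,0,1]]]}}

```text
time: 3.7
position: [0.5367, -0.009, 0.0931]
orientation: [179.9, -0.2, 16.5]
force: [0.7, 0.8, -0.2]
gripper_width: -0.0002
finger_force: 0.0
```

{"name": "send_rows", "arguments": {"deltas": [[[0,0,0.005,0,0,0,1],[0,0,0.01,0,0,0,1],[0,0,0.014,0,0,0,1],[0,0,0.016,0,0,0,1],[0,0,0.016,0,0,0,1]]]}}

```text
time: 4.12
position: [0.5334, -0.0097, 0.09]
orientation: [180.0, -0.2, 16.4]
force: [0.2, 4.1, 15.1]
gripper_width: -0.0
finger_force: 7.9
```

Spot_3 is rigid (15 N at z .090), so the catch should be spot_4.

{"name": "send_rows", "arguments": {"deltas": [[[0,0,-0.06,0,0,0,1],[0.004,0.13,-0.06,0,0,0,1],[0.008,0.26,-0.06,0,0,0,1],[0.011,0.368,-0.05,0,0,0,1],[0.011,0.368,-0.016,0,0,0,1]]]}}

```text
time: 4.53
position: [0.562, -0.1014, 0.0931]
orientation: [179.9, -0.1, 16.3]
force: [0.0, -0.6, -0.6]
gripper_width: -0.0004
finger_force: 0.0
```

{"name": "send_rows", "arguments": {"deltas": [[[0,0,0.005,0,0,0,1],[0,0,0.01,0,0,0,1],[0,0,0.014,0,0,0,1],[0,0,0.016,0,0,0,1],[0,0,0.016,0,0,0,1]]]}}

```text
time: 4.95
position: [0.5611, -0.0959, 0.0883]
orientation: [180.0, -0.0, 16.5]
force: [-1.3, -0.4, 2.1]
gripper_width: 0.0
finger_force: 1.2
```

It gives: z is .0883 at 2 N. I'll push it in to z of about .084.

{"name": "send_rows", "arguments": {"deltas": [[[0,0,0.005,0,0,0,1],[0,0,0.01,0,0,0,1],[0,0,0.015,0,0,0,1],[0,0,0.019,0,0,0,1],[0,0,0.019,0,0,0,1]]]}}

```text
time: 5.37
position: [0.5612, -0.096, 0.084]
orientation: [-180.0, -0.0, 16.5]
force: [-6.8, 3.3, 13.0]
gripper_width: -0.0001
finger_force: 6.6
```

{"name": "send_rows", "arguments": {"deltas": [[[0,0,0.002,0,0,0,1],[0,0,0.003,0,0,0,1],[0,0,0.003,0,0,0,1]]]}}

```text
time: 5.62
position: [0.5613, -0.096, 0.0839]
orientation: [-180.0, -0.0, 16.5]
force: [-10.8, 4.3, 20.0]
gripper_width: -0.0002
finger_force: 10.4
```

{"name": "send_rows", "arguments": {"deltas": [[[0,0,-0.05,0,0,0,1],[0,0,-0.2,0,0,0,1],[0,0,-0.35,0,0,0,1],[0,0,-0.5,0,0,0,1],[0,0,-0.5,0,0,0,1]]]}}

```text
time: 6.03
position: [0.5635, -0.0968, 0.2153]
orientation: [179.7, -0.6, 16.5]
force: [0.6, -0.5, 1.7]
gripper_width: -0.0001
finger_force: 0.0
```

```bash
python3 - <<'E'
from h import *
s=bot.state(); print(s["position"],s["force"],s["qvel"].round(2))
a=bot.camera("top")["color"];b=bot.camera("wrist")["color"]
cv2.imwrite("pics/end.png",np.vstack([cv2.resize(a,(400,300)),cv2.resize(b,(400,300))])[:,:,::-1])
E
```

```text
[ 0.56347997 -0.09681228  0.21530801] [ 0.58754079 -0.52684233  1.66380828] [-0.04  3.74  5.38 -0.05 -6.78  0.02]
```

View pics/end.png

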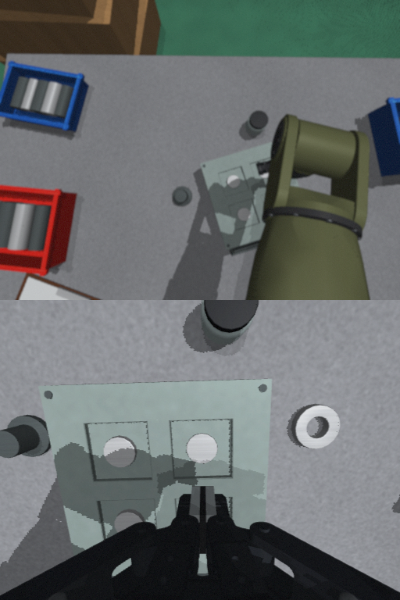

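The top view (upper) shows a dark drawer strip in front of the safe near (243,247), with the jar and coupling in place. The wrist view (lower) shows the jar, bearing and coupling upright and the hand high above. The stop was at z = .0839, so the catch is fully in. I'll let the arm settle, then hand in.

{"name": "send_rows", "arguments": {"deltas": [[[0,0,0,0,0,0,1],[0,0,0,0,0,0,1],[0,0,0,0,0,0,1],[0,0,0,0,0,0,1],[0,0,0,0,0,0,1]]]}}

```text
time: 6.55
position: [0.5611, -0.0964, 0.2069]
orientation: [-180.0, 0.0, 16.5]
force: [0.3, 0.4, -0.5]
gripper_width: -0.0002
finger_force: 0.0
```

```bash
python3 -c "
from rig import bot
print(bot.state()['qvel'].round(2)); print(bot.sign_off())"
```

```text
[-0.   -0.38 -0.18  0.02  0.01  0.03]
the job is handed in; nothing more can be done
None
```

The catch was the cover at spot_4; I pushed it to its stop, about 6 mm in, the drawer came out by itself, and I handed the job in at about 6.6 s with the hand clear and the jar, bearing and coupling still standing; no verdict came back.

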